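Charge the amber bottle with its mixing balls

TASK

Put the two steel mixing balls into the open amber bottle (not the white one): take the ball scoop by its blue post, rest the lip of its spout just inside the amber bottle's mouth while the scoop is still level, then tip it and keep the spout in the mouth until both balls have dropped in. Afterwards stand the empty scoop upright on its foot on the bench, anywhere free. Leave the bottle standing where it is, and let no ball fall on the bench.

Things in the scene. Friction and masses are not known exactly. Their poses are not given: they have to be found in the camera images.
- scoop: Steel ball scoop, 0.1 kg, blue foot and post. Origin: mid lower lip of the hooded spout, 4 mm above the foot's underside; x level out of the spout, z up. Grip post 24 mm along x, 16 along y, axis x=-116, sides free above z=32, top z=78 mm. Foot 44 wide, x=-130..-50. Spout 22 wide; its hood reaches 14 mm ahead of the lip, ends at z=17: lip goes in 8 mm short of mid-mouth.
- amber_bottle: Loose open wide-neck bottle of amber glass, 0.35 kg, 76 mm across and 75 mm high. Origin: centre of its underside, z up. The mouth is 48 mm inside, the neck 55 mm outside from z = 56 to 75 mm (rim); the shoulder widens from z = 56 down to 42 mm. An opaque white bottle of the same shape stands near it and is not to be used.
- ball_1: Steel ball, 14 mm, 11 g, loose at the rear end of the scoop's trough. Origin: its centre. The trough's floor rises 10 degrees towards the spout, so the balls stay while the scoop is level; with the spout tipped down by more than 10 degrees they start to roll, and at 25 degrees or more both run out within a second, up to 20 mm ahead of the lip.
- ball_2: Steel ball, 14 mm, 11 g, in front of the other in the scoop's trough. Origin: its centre.

How it is judged:
By the outcome, as a careful person would: the job done as asked, in the order asked, and still so for the second after the job is handed in, with the robot touching nothing.
It also fails if it takes over 51 s, if anything falls off the work surface, if the arm or the gripper's body presses on something with over 40 N, if the wrist force passes 120 N, or if a joint passes its speed limit or range.

ROBOT

A 6-joint arm with a two-finger parallel gripper is mounted at the origin on a cart in front of the work surface, level with it; the furniture and walls round the work are solid. World frame = base frame: x ahead of the robot, y to its left, z up, the work surface at z = 0. Lengths are in m, angles in degrees, forces in N, time in s.
With the tool pointing down it reaches from about 0.375 to 0.9 m from the base axis. Payload 3.1 kg.
Tool frame: the origin (TCP) lies midway between the tips of the shut fingers; the grasp point (between the pads) lies 19 mm behind it; z points along the fingers, y is the line along which they close (so a half turn about z gives the same grasp; the last joint's range is limited). The gripper opens to 87 mm and grips with 3 to 60 N. Pads are 19 mm wide; open, the fingers measure 117 mm over their backs; the gripper's body (75 mm by 190 mm) begins 51 mm behind the grasp point.
Start: joints at [53.543, 30.224, 82.088, -0, 67.689, -10.227], TCP at [0.276, 0.561, 0.223] pointing down, gripper open.
Joint ranges: [-176.69, 176.69], [-43.24, 126.21], [12.49, 139.97], [-82, 262], [0, 151.66], [-163.58, 163.58]. Speed limits (degrees/s): [159.86, 159.86, 180, 180, 180, 180].

INTERFACE

Orientations are given as a 3x3 rotation matrix whose columns are the frame's x, y, z axes.
In Python, from rig import bot gives the robot as it stands.
- The arm moves only by the tool steer_hand, called after ">>>" in YAML: its name, and indented under it one key for each argument. Schema: {"type":"object","properties":{"offsets":{"type":"array","items":{"type":"array","items":{"type":"number"},"minItems":7,"maxItems":7},"minItems":1,"maxItems":20},"only":{"type":"string"},"quiet":{"type":"boolean"},"lines":{"type":"string"}},"required":["offsets"],"additionalProperties":false}. offsets is a list of rows, 1 to 20 of them, each of 7 numbers: dx, dy, dz in units of 5 mm, then a rotation vector rx, ry, rz in units of 2 degrees, then the opening from 0.0 (shut) to 1.0 (fully open); each row is the pose to reach, as a shift and turn from the pose commanded when the call began, along the tool's axes at that moment; what a row does not reach only later rows make up. A row lasts 1/10 s, in which the tool goes at most 0.05 m and 8.59 degrees, less where a joint would pass 70% of its speed; a pose out of reach is approached as far as the arm can. The fingers move at their own pace and stop on an object; the grip force is fixed at half the most. Time passes only in rows, so rows that do not move let the fingers close. The tool returns the time, the measured TCP pose, the force, the opening and the grip force at its end. only (a regular expression) keeps the lines of the reply that match it, lines (a string "A,B") keeps lines A to B, and quiet returns only ok. Input that does not fit is refused with a message, and nothing moves.
- bot.read_state(): the state, without advancing time (a new reading comes with each control period).
- bot.capture(name): name is "side" or "top" or "wrist"; returns a dict with "color" (420x560x3 uint8, red, green, blue), "K" (3x3 intrinsics, pixels), "view" (4x4, takes a point from world to camera coordinates); the wrist camera has in their place "mount" (4x4, takes a point from camera to tool coordinates, whose origin is the TCP and whose axes are the flange's). Camera axes: x right, y up, looking along -z (the intrinsics and any distortion apply to the point x, -y, -z); pixel columns grow to the right and rows downward; lengths in m; the calibration is good to about 2 mm. The wrist camera is an equidistant fisheye: a pixel r from the principal point sees the ray r / f radians off the axis. A picture is of the moment at which its call begins: read the wrist's pose just before it. There is no depth.
- bot.hand_in(): hands the job in; it is judged then, once.
The state is a dict: "time_s": time; "joint_positions": joint angles; "qvel": joint speeds; "tau": joint torques, N m; "position": TCP position; "tcp_rot": TCP orientation; "force": force on the tool from outside, world axes, zero at the start; "moment": the same for the moment, N m; "opening": opening from 0.0 (shut) to 1.0 (fully open); "grasp_force": force on a finger pad.
Only numpy, scipy, OpenCV 4.12 (cv2) and the standard library are available. Lean on these libraries where they do the work, as an engineer would, in place of code of your own. Each camera call takes 0.05 s, during which the arm holds its last target. There are 200 camera calls.

## Working session

There is one attempt and no reset: what is moved stays moved. The work goes in short steps, Python scripts to look and compute and a tool call to move; the robot and the scene stay as the last step left them, time stands still between calls to the robot, and variables do not carry over. Pictures are saved under pics/ and viewed, at most 10 in all, crops included, and the job is handed in when it is done.

```bash
ls; mkdir -p pics
```

Run:
```python
from rig import bot
import cv2,numpy as np
s=bot.read_state();print(s['time_s'],s['position'],np.round(s['tcp_rot'],3).tolist(),s['opening'])
for n in("side","top"):
    c=bot.capture(n);cv2.imwrite(f"pics/{n}0.png",c["color"][:,:,::-1]);np.savez(f"{n}.npz",K=c["K"],view=c["view"],color=c["color"]);print(n,np.round(c["K"],1).tolist(),np.round(c["view"],3).tolist(),[k for k in c])
```

```text
pics
rig.py
0.0 [0.27576177 0.56004876 0.22159051] [[-0.897, 0.442, -0.001], [0.442, 0.897, -0.002], [0.0, -0.002, -1.0]] 0.998483814779099
side [[465.3, 0.0, 286.2], [0.0, 465.3, 217.0], [0.0, 0.0, 1.0]] [[0.958, -0.285, -0.007, -0.535], [0.139, 0.445, 0.885, -0.117], [-0.249, -0.849, 0.466, -0.857], [0.0, 0.0, 0.0, 1.0]] ['color', 'K', 'view']
top [[410.1, 0.0, 270.7], [0.0, 410.1, 208.7], [0.0, 0.0, 1.0]] [[0.011, -1.0, -0.006, -0.021], [0.993, 0.01, 0.119, -0.542], [-0.119, -0.007, 0.993, -0.83], [0.0, 0.0, 0.0, 1.0]] ['color', 'K', 'view']
```

View pics/top0.png

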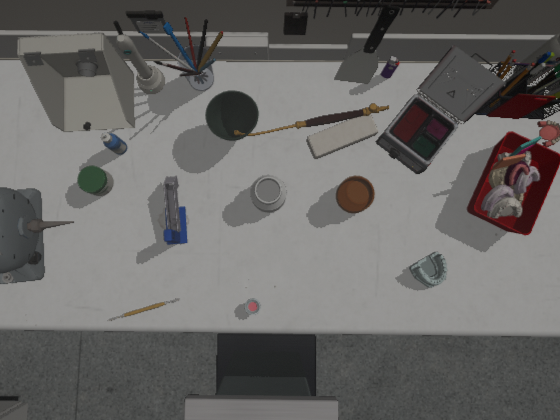

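View pics/side0.png

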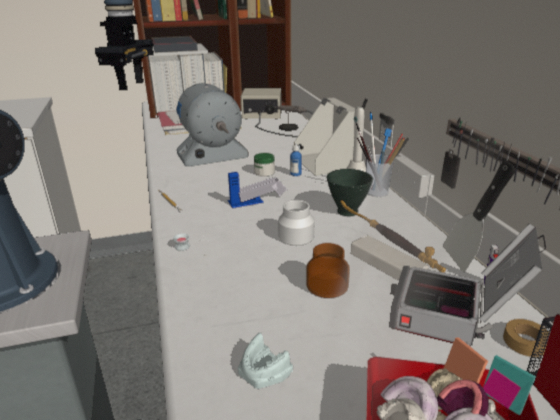

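The top view shows the scoop at (173,210) with its blue post at the bottom and its spout pointing up the picture. The white bottle is at (268,193) and the amber one at (355,194). The side view shows the post at (235,185), white at (296,222) and amber at (328,270).

Create h.py:
```python
import numpy as np,cv2
def cam(n): return np.load(n+".npz")
def ray(c,uv):
    V=c["view"];R=V[:3,:3];o=-R.T@V[:3,3];K=c["K"]
    d=np.array([(uv[0]-K[0,2])/K[0,0],-(uv[1]-K[1,2])/K[1,1],-1.]);return o,R.T@d
def onz(c,uv,z): o,d=ray(c,uv);return o+d*(z-o[2])/d[2]
def proj(c,p):
    q=c["view"][:3,:3]@np.asarray(p)+c["view"][:3,3];K=c["K"]
    return np.array([K[0,2]+K[0,0]*q[0]/-q[2],K[1,2]+K[1,1]*q[1]/q[2]])
```

Run:
```python
from h import *
t=cam("top");s=cam("side")
a=cv2.resize(t["color"][160:260,140:400,::-1][:, :80],None,fx=5,fy=5,interpolation=cv2.INTER_CUBIC)
b=cv2.resize(s["color"][165:215,220:295,::-1],None,fx=5,fy=5,interpolation=cv2.INTER_CUBIC)
im=np.zeros((500,780,3),np.uint8);im[:500,:400]=a;im[:250,400:775]=b
cv2.imwrite("pics/z0.png",im)
def mask(c,lo,hi,box):
    h=cv2.cvtColor(c["color"],cv2.COLOR_RGB2HSV);m=cv2.inRange(h,lo,hi);z=np.zeros_like(m);x0,y0,x1,y1=box;z[y0:y1,x0:x1]=m[y0:y1,x0:x1];return z
for n,c,box in(("top",t,(150,160,200,260)),("side",s,(215,160,295,215))):
    m=mask(c,(105,130,40),(130,255,255),box);k=max(cv2.findContours(m,0,2)[0],key=cv2.contourArea)
    print(n,"blue",cv2.contourArea(k),cv2.boundingRect(k),cv2.minAreaRect(k),cv2.boxPoints(cv2.minAreaRect(k)).tolist())
for n,c,box in(("top",t,(325,165,390,225)),("side",s,(295,235,360,305))):
    m=mask(c,(0,120,30),(20,255,255),box);k=max(cv2.findContours(m,0,2)[0],key=cv2.contourArea)
    print(n,"amber",cv2.contourArea(k),cv2.boundingRect(k),cv2.minEnclosingCircle(k),cv2.fitEllipse(k))
b=cv2.resize(t["color"][165:225,325:390,::-1],None,fx=6,fy=6,interpolation=cv2.INTER_CUBIC)
d=cv2.resize(s["color"][235:305,295:360,::-1],None,fx=6,fy=6,interpolation=cv2.INTER_CUBIC)
im=np.zeros((420,790,3),np.uint8);im[:360,:390]=b;im[:420,395:785]=d;cv2.imwrite("pics/z1.png",im)
```

```text
top blue 163.5 (179, 207, 8, 36) ((182.5, 224.5), (35.0, 7.0), 90.0) [[179.0, 207.0], [186.0, 207.0], [186.0, 242.0], [179.0, 242.0]]
side blue 363.5 (229, 172, 34, 36) ((238.2754669189453, 193.66415405273438), (43.00065612792969, 26.046110153198242), 47.48955154418945) [[214.1471710205078, 186.61509704589844], [233.34715270996094, 169.0150909423828], [262.40374755859375, 200.7132110595703], [243.2037811279297, 218.31321716308594]]
top amber 706.5 (338, 180, 31, 31) ((353.3178405761719, 196.08633422851562), 16.14032745361328) ((352.91558837890625, 195.7657470703125), (29.578285217285156, 30.960704803466797), 140.0980987548828)
side amber 1610.0 (307, 243, 40, 55) ((327.2464904785156, 270.01409912109375), 27.042909622192383) ((325.8446350097656, 270.2003173828125), (36.6790771484375, 57.115596771240234), 8.419195175170898)
```

View pics/z0.png

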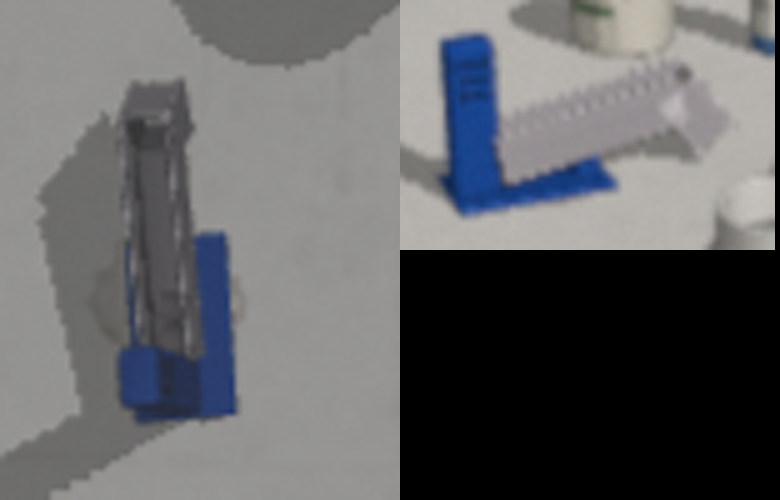

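View pics/z1.png

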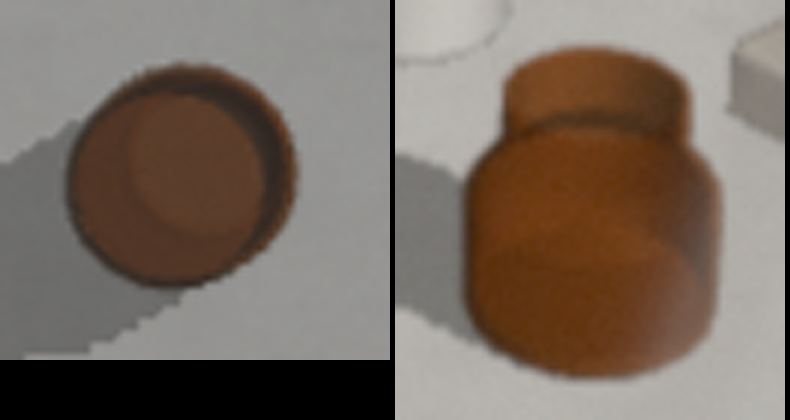

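The crop shows the post top at zoom x 120–157, y 345–404, which is pixel (167.8,235). The foot's right edge runs from (185.6,206.6) to (187.4,242.8), and the hood front is near (172,177). The amber rim is an open ring centred near top pixel (355.4,194.3).

Create m.py:
```python
from h import *
t=cam("top");s=cam("side")
Z=lambda x,y:(140+(x+.5)/5-.5,160+(y+.5)/5-.5)
post=onz(t,np.mean([Z(120,348),Z(157,346),Z(157,404),Z(120,404)],0),.082)
print("post corners",[np.round(onz(t,Z(*q),.082),4)[:2].tolist() for q in((120,348),(157,346),(157,404),(120,404))],post)
e0,e1=onz(t,Z(228,233),.004),onz(t,Z(237,414),.002);d=e0-e1
print("foot edge",e0,e1,"len",np.linalg.norm(d),"yaw",np.degrees(np.arctan2(d[1],d[0])))
yaw=np.arctan2(d[1],d[0])
S=lambda x,y:(220+(x-400+.5)/5-.5,165+(y+.5)/5-.5)
def tri(a,b):
    o1,d1=ray(t,a);o2,d2=ray(s,b);A=np.c_[d1,-d2];k=np.linalg.lstsq(A,o2-o1,rcond=None)[0]
    p,q=o1+k[0]*d1,o2+k[1]*d2;return (p+q)/2,np.linalg.norm(p-q)
print("post top tri",tri(Z(138,376),S(467,40)))
print("post side onz",onz(s,S(467,40),.082))
ux=np.array([np.cos(yaw),np.sin(yaw),0])
O=post+.116*ux;O[2]=.004
print("lip",O,"proj top",proj(t,O),proj(s,O),"hood",[proj(t,O+.014*ux+[0,0,.017]),proj(s,O+.014*ux+[0,0,.017])])
# amber
B=lambda x,y:(325+(x+.5)/6-.5,165+(y+.5)/6-.5)
print("amber rim top", [np.round(onz(t,B(*q),.075),4).tolist() for q in((67,180),(297,170),(185,63),(172,288),(182,176))])
D=lambda x,y:(295+(x-395+.5)/6-.5,235+(y+.5)/6-.5)
l,r=onz(s,D(503,90),.075),onz(s,D(692,92),.075);print("side rim l,r",l,r,(l+r)/2,np.linalg.norm(l-r))
```

```bash
python3 m.py
```

```text
post corners [[0.4929, 0.1953], [0.4938, 0.1807], [0.471, 0.1798], [0.4708, 0.1944]] [0.48211661 0.18754324 0.082     ]
foot edge [0.54872027 0.17127619 0.004     ] [0.47026219 0.16497432 0.002     ] len 0.07873616668561127 yaw 4.592221209263264
post top tri (array([0.48255382, 0.18810266, 0.08024135]), np.float64(0.0010975951140935667))
post side onz [0.48239323 0.18376774 0.082     ]
lip [0.59774422 0.19683062 0.004     ] proj top [174.36590384 183.88845993] [279.11662111 194.21489987] hood [array([172.21459721, 176.08375178]), array([284.24846691, 187.18375718])]
amber rim top [[0.5665, -0.1455, 0.075], [0.5707, -0.2223, 0.075], [0.6067, -0.1854, 0.075], [0.5306, -0.1801, 0.075], [0.5683, -0.1839, 0.075]]
side rim l,r [ 0.55083848 -0.18472416  0.075     ] [ 0.602239   -0.20180064  0.075     ] [ 0.57653874 -0.1932624   0.075     ] 0.05416290015543901
```

Add to m.py:
```python
print("body top",onz(t,B(182,176),.04),[np.round(onz(t,B(*q),.04),4).tolist() for q in((67,180),(297,170),(185,63),(172,288))], "inner disk@.075",onz(t,B(195,165),.075),"@0",onz(t,B(195,165),0.003))
c=np.array([.573,-.189,0]);th=np.linspace(0,2*np.pi,73)
ims=[]
for cc,(x0,y0,x1,y1) in((t,(325,165,390,225)),(s,(295,235,360,305))):
    im=cv2.resize(cc["color"][y0:y1,x0:x1,::-1],None,fx=6,fy=6,interpolation=cv2.INTER_CUBIC)
    for r,z,col in((.0275,.075,(0,255,0)),(.024,.075,(255,255,0)),(.038,.042,(255,0,255)),(.038,0,(255,255,255))):
        P=np.array([(proj(cc,c+[r*np.cos(a),r*np.sin(a),z])-[x0,y0]+.5)*6 for a in th]).astype(int);cv2.polylines(im,[P],1,col,1)
    ims.append(cv2.copyMakeBorder(im,0,420-im.shape[0],0,0,0))
cv2.imwrite("pics/o1.png",np.hstack(ims))
```

```bash
python3 m.py|tail -1
```

```text
body top [ 0.57384647 -0.19089884  0.04      ] [[0.572, -0.1509, 0.04], [0.5764, -0.231, 0.04], [0.6139, -0.1925, 0.04], [0.5345, -0.1869, 0.04]] inner disk@.075 [ 0.57204367 -0.18829371  0.075     ] @0 [ 0.58383062 -0.20307121  0.003     ]
```

View pics/o1.png

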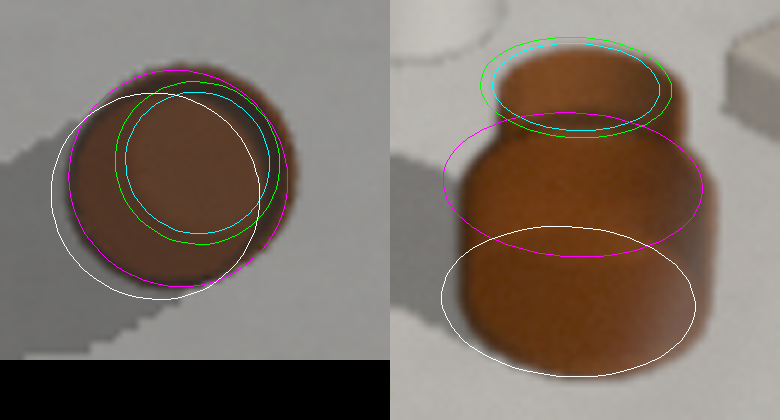

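The overlay shows the mouth matching in the top view. The side view sits about 3 mm to the right, for both the scoop and the bottle, so it looks like a calibration bias. I take the mouth as (0.574, -0.190) and the post as (0.482, 0.1875) with yaw 4.6°.

Create go.py:
```python
# go.py x y z yaw tilt : shift+turn from present pose to TCP target, tool x = opposite of scoop heading yaw, tilt = spout-down
import sys,numpy as np
from scipy.spatial.transform import Rotation as Ro
from rig import bot
def rot(yaw,tilt):
    return (Ro.from_euler('z',yaw,degrees=True)*Ro.from_euler('y',tilt,degrees=True)).as_matrix()@np.diag([-1,1,-1.])
def delta(p,R):
    s=bot.read_state();R0=np.array(s["tcp_rot"])
    d=R0.T@(np.asarray(p)-s["position"]);r=Ro.from_matrix(R0.T@R).as_rotvec(degrees=True)
    print("t",s["time_s"],"delta",np.round(d,4),np.round(r,2))
if __name__=="__main__":
    a=[float(v) for v in sys.argv[1:]];delta(a[:3],rot(a[3],a[4]))
```

```bash
python3 go.py .481 .1874 .16 4.6 0;python3 go.py .481 .1874 .042 4.6 0
```

```text
t 0.1 delta [-0.3488 -0.2435  0.062 ] [ -0.1   -0.05 -30.83]
t 0.1 delta [-0.3489 -0.2433  0.18  ] [ -0.1   -0.05 -30.83]
```

The rows are not in the units I measure in: shifts go in units of 5 mm and turns go in units of 2 degrees. I convert before sending: -0.16 m is -32, -0.35 m is -70, -30.8 degrees is -15.4.

>>> steer_hand:
  offsets:
    - [-10,-32,-4,0,0,0,1]
    - [-10,-32,-4,0,0,0,1]
    - [-10,-32,-4,0,0,0,1]
    - [-10,-32,-4,0,0,0,1]
    - [-70,-48.8,0,0,0,-15.4,1]
    - [-70,-48.8,0,0,0,-15.4,1]
    - [-70,-48.8,0,0,0,-15.4,1]
    - [-70,-48.8,0,0,0,-15.4,1]
    - [-70,-48.8,0,0,0,-15.4,1]
    - [-70,-48.8,0,0,0,-15.4,1]
    - [-70,-48.8,0,0,0,-15.4,1]
    - [-70,-48.8,8,0,0,-15.4,1]
    - [-70,-48.8,12,0,0,-15.4,1]
    - [-70,-48.8,12,0,0,-15.4,1]
    - [-70,-48.8,12,0,0,-15.4,1]

```text
time_s: 1.6
position: [0.4822, 0.1871, 0.1625]
tcp_rot: [[-0.997, -0.08, -0.001], [-0.08, 0.997, -0.0], [0.001, -0.0, -1.0]]
force: [0.1, -0.1, 0.5]
opening: 0.999
grasp_force: 0.0
```

Run:
```python
from rig import bot
import cv2,numpy as np
s=bot.read_state();c=bot.capture("wrist");cv2.imwrite("pics/w1.png",c["color"][:,:,::-1]);np.savez("w1.npz",K=c["K"],mount=c["mount"],p=s["position"],R=s["tcp_rot"])
K=c["K"];M=np.linalg.inv(c["mount"]);R=np.array(s["tcp_rot"])
def pw(P):
    q=M[:3,:3]@(R.T@(np.array(P)-s["position"]))+M[:3,3];v=np.array([q[0],-q[1],-q[2]]);r=np.hypot(*v[:2]);th=np.arctan2(r,v[2]);return np.round(K[:2,2]+K[0,0]*th*v[:2]/r,1)
print(np.round(c["mount"],3).tolist(),"post centre px",pw([.4821,.1875,.082]))
u=np.array([np.cos(.08),np.sin(.08),0]);w=np.array([-u[1],u[0],0])
print([pw(np.array([.4821,.1875,.082])+a*.012*u+b*.008*w).tolist() for a,b in((1,1),(1,-1),(-1,-1),(-1,1))])
```

```bash
python3 go.py .481 .1874 .042 4.6 0
```

```text
[[-0.001, 0.969, 0.246, 0.067], [1.0, 0.0, 0.001, -0.0], [0.001, 0.246, -0.969, -0.164], [0.0, 0.0, 0.0, 1.0]] post centre px [282.2 219.8]
[[292.3, 234.4], [272.0, 234.5], [271.8, 204.7], [292.6, 204.7]]
t 1.65 delta [0.002  0.0002 0.1213] [ 0.01  0.07 -0.01]
```

View pics/w1.png

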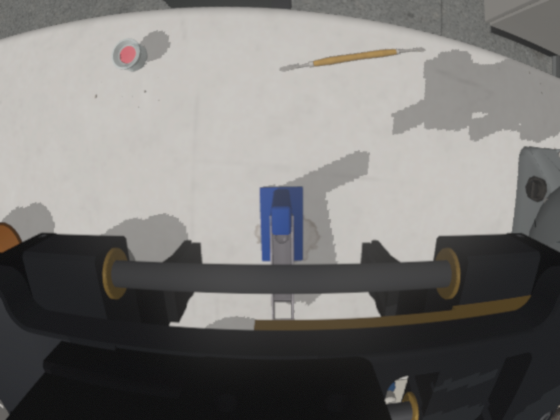

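The wrist view shows the post top at about x 272–291, y 205–234, which agrees with the prediction. The post is centred between the fingers, so I descend and grip.

Scaled: 0.121 m is 24.2, 0.11 m is 22.

>>> steer_hand:
  offsets:
    - [0.4,0,8,0,0,0,1]
    - [0.4,0,16,0,0,0,1]
    - [0.4,0,22,0,0,0,1]
    - [0.4,0,24.2,0,0,0,1]
    - [0.4,0,24.2,0,0,0,1]
    - [0.4,0,24.2,0,0,0,1]
    - [0.4,0,24.2,0,0,0,0]
    - [0.4,0,24.2,0,0,0,0]
    - [0.4,0,24.2,0,0,0,0]
    - [0.4,0,24.2,0,0,0,0]
    - [0.4,0,24.2,0,0,0,0]
    - [0.4,0,24.2,0,0,0,0]
    - [0.4,0,24.2,0,0,0,0]
    - [0.4,0,24.2,0,0,0,0]
    - [0.4,0,24.2,0,0,0,0]

```text
time_s: 3.15
position: [0.4802, 0.1869, 0.0414]
tcp_rot: [[-0.997, -0.08, -0.0], [-0.08, 0.997, -0.0], [0.0, -0.0, -1.0]]
force: [0.2, -0.7, 0.3]
opening: 0.26
grasp_force: 0.0
```

>>> steer_hand:
  offsets:
    - [0,0,0,0,0,0,0]
    - [0,0,0,0,0,0,0]
    - [0,0,0,0,0,0,0]
    - [0,0,0,0,0,0,0]
    - [0,0,0,0,0,0,0]
    - [0,0,0,0,0,0,0]
    - [0,0,-0.8,0,0,0,0]
    - [0,0,-2.4,0,0,0,0]
    - [0,0,-4.4,0,0,0,0]
    - [0,0,-6.8,0,0,0,0]
    - [0,0,-9.2,0,0,0,0]
    - [0,0,-11.6,0,0,0,0]
    - [0,0,-14,0,0,0,0]
    - [0,0,-16.4,0,0,0,0]
    - [0,0,-18.8,0,0,0,0]
    - [0,0,-20.8,0,0,0,0]
    - [0,0,-22,0,0,0,0]
    - [0,0,-22.6,0,0,0,0]
    - [0,0,-22.6,0,0,0,0]

```text
time_s: 5.05
position: [0.4804, 0.1869, 0.1548]
tcp_rot: [[-0.997, -0.08, 0.0], [-0.08, 0.997, 0.0], [-0.0, 0.0, -1.0]]
force: [-0.7, 0.8, -1.7]
opening: 0.185
grasp_force: 29.9
```

Run:
```python
from h import *
from rig import bot
s=bot.read_state()
for n in("top","side"):
    c=bot.capture(n);np.savez(n+"2.npz",**c)
t=cam("top2");d=cam("side2")
print(s["position"],s["opening"],s["grasp_force"])
a=cv2.resize(t["color"][130:270,130:240,::-1],None,fx=3.5,fy=3.5,interpolation=2)
b=cv2.resize(d["color"][110:230,200:310,::-1],None,fx=3.5,fy=3.5,interpolation=2)
im=np.zeros((490,780,3),np.uint8);im[:490,:385]=a;im[:420,390:775]=b;cv2.imwrite("pics/l2.png",im)
```

```text
[0.48041686 0.18692275 0.15481324] 0.1850925400460369 29.94182358495891
```

View pics/l2.png

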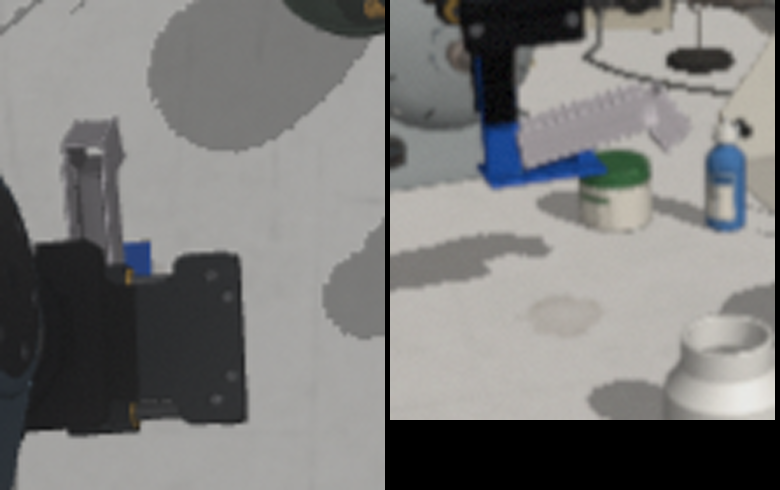

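The scoop is held level and both balls should still be in the trough, with the lip at z≈0.117. Next I compute the carry, turning the scoop to the radial heading.

```bash
python3 go.py .4546 -.1505 .155 -18.3 0
```

Run:
```python
from h import *
t=cam("top2");u=np.array([np.cos(.08),np.sin(.08),0]);O=np.array([.4804,.1869,.1174])*1+.1178*u
print("lip",O,"hood pred",proj(t,O+.014*u+[0,0,.017]),"seen",130+95/3.5,130+121/3.5)
```

```text
t 5.15 delta [ 0.0522 -0.3343 -0.0008] [-1.000e-02 -5.000e-02  2.287e+01]
lip [0.59782324 0.19631395 0.1174    ] hood pred [157.758749   164.07943602] seen 157.14285714285714 164.57142857142856
```

Scaled: -0.333 m is -66.6, -0.328 m is -65.6, 22.9 degrees is 11.45.

>>> steer_hand:
  offsets:
    - [0.2,-1.2,0,0,0,0.2,0]
    - [0.6,-3.6,0,0,0,0.6,0]
    - [1.2,-7.2,0,0,0,1.25,0]
    - [1.8,-11.6,0,0,0,2,0]
    - [2.6,-16.4,0,0,0,2.8,0]
    - [3.4,-21.2,0,0,0,3.6,0]
    - [4,-26,0,0,0,4.45,0]
    - [4.8,-30.8,0,0,0,5.25,0]
    - [5.6,-35.6,0,0,0,6.1,0]
    - [6.4,-40.4,0,0,0,6.9,0]
    - [7,-45.2,0,0,0,7.75,0]
    - [7.8,-50,0,0,0,8.55,0]
    - [8.4,-54.4,0,0,0,9.3,0]
    - [9.2,-58.4,0,0,0,10,0]
    - [9.6,-61.6,0,0,0,10.55,0]
    - [10,-64,0,0,0,10.95,0]
    - [10.2,-65.6,0,0,0,11.2,0]
    - [10.4,-66.6,0,0,0,11.4,0]
    - [10.4,-66.86,0,0,0,11.45,0]
    - [10.4,-66.86,0,0,0,11.45,0]

```text
time_s: 7.15
position: [0.455, -0.1502, 0.1545]
tcp_rot: [[-0.949, 0.314, -0.0], [0.314, 0.949, 0.0], [0.0, 0.0, -1.0]]
force: [0.5, -0.3, -1.7]
opening: 0.184
grasp_force: 29.9
```

```bash
python3 go.py .4546 -.1505 .155 -18.3 0
```

Run:
```python
from h import *
from rig import bot
s=bot.read_state()
for n in("top","side"):
    c=bot.capture(n);np.savez(n+"3.npz",**c)
t=cam("top3");d=cam("side3")
R=np.array(s["tcp_rot"]);u=-R[:,0];O=np.array(s["position"])+.1178*u;O[2]-=.0374
print("lip",O,"hood pred",proj(t,O+.014*u+[0,0,.017]),"mouth",proj(t,[.574,-.19,.075]))
a=cv2.resize(t["color"][140:260,320:420,::-1],None,fx=4,fy=4,interpolation=2)
b=cv2.resize(d["color"][190:310,270:365,::-1],None,fx=4,fy=4,interpolation=2)
cv2.imwrite("pics/l3.png",np.hstack([a,b]))
```

```text
t 7.15 delta [ 0.0003 -0.0004 -0.0005] [ 0.01 -0.02 -0.02]
lip [ 0.56682514 -0.18719052  0.11705896] hood pred [365.22953118 182.76988131] mouth [357.92147128 191.1285558 ]
```

View pics/l3.png

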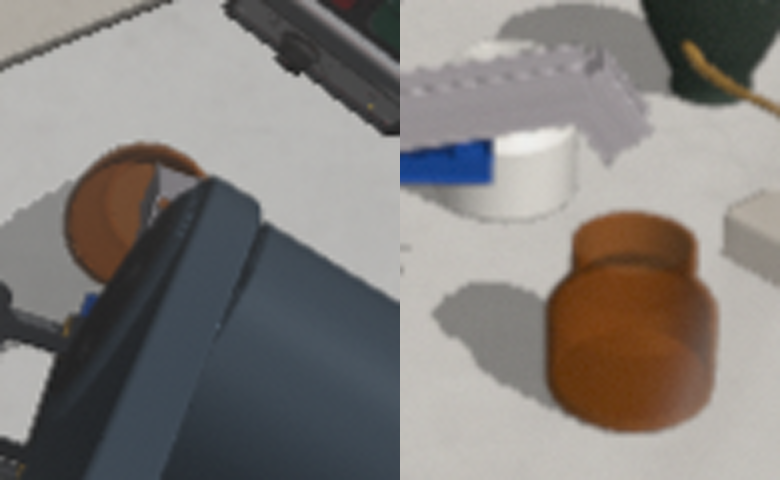

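The side view shows the lip corner at about (322.5,230.7) above the amber mouth, whose rim is centred near (328.5,250). I check the side camera's bias with both points.

Run:
```python
from h import *
d=cam("side3");u=np.array([.949,-.314,0]);w=np.array([.314,.949,0]);O=np.array([.5668,-.1872,.117])
print("lip pred",proj(d,O),"near corner",proj(d,O-.011*w),"far",proj(d,O+.011*w),"hood near",proj(d,O-.011*w+.014*u+[0,0,.017]),"mouth",proj(d,[.574,-.19,.075]))
print("seen hood near corner", 270+(650-400)/4,190+128/4)
l,r=(270+(572-400)/4,190+240/4),(270+(697-400)/4,190+240/4)
print((onz(d,l,.075)+onz(d,r,.075))/2, onz(d,(322.5,230.7),.117))
```

```bash
python3 go.py .4546 -.1505 .109 -18.3 0
```

```text
lip pred [322.48746365 227.63568674] near corner [322.74234354 230.84628022] far [322.23881932 224.50363946] hood near [331.5527877 221.9404303] mouth [326.25830479 249.02657714]
seen hood near corner 332.5 222.0
[ 0.57673891 -0.1941776   0.075     ] [ 0.5631346  -0.19705478  0.117     ]
t 7.25 delta [ 0.0002 -0.0008  0.0455] [ 0.01 -0.02  0.02]
```

>>> steer_hand:
  offsets:
    - [-0.3,-0.4,0.8,0,0,0,0]
    - [-0.3,-0.4,2.4,0,0,0,0]
    - [-0.3,-0.4,4,0,0,0,0]
    - [-0.3,-0.4,5.6,0,0,0,0]
    - [-0.3,-0.4,7,0,0,0,0]
    - [-0.3,-0.4,8.2,0,0,0,0]
    - [-0.3,-0.4,9,0,0,0,0]
    - [-0.3,-0.4,9.4,0,0,0,0]
    - [-0.3,-0.4,9.4,0,0,0,0]
    - [-0.3,-0.4,9.4,0,0,0,0]
    - [-0.3,-0.4,9.4,0,0,0,0]

```text
time_s: 8.35
position: [0.4561, -0.153, 0.1079]
tcp_rot: [[-0.949, 0.314, 0.001], [0.314, 0.949, -0.0], [-0.001, -0.0, -1.0]]
force: [-0.7, -0.4, -1.3]
opening: 0.18
grasp_force: 29.9
```

Run:
```python
from h import *
from rig import bot
c=bot.capture("side");np.savez("side4.npz",**c);c2=bot.capture("top")
a=cv2.resize(c["color"][190:310,250:365,::-1],None,fx=4,fy=4,interpolation=2)
b=cv2.resize(c2["color"][140:260,330:405,::-1],None,fx=4,fy=4,interpolation=2)
cv2.imwrite("pics/l4.png",np.hstack([a,b]))
```

```text
(no output)
```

View pics/l4.png

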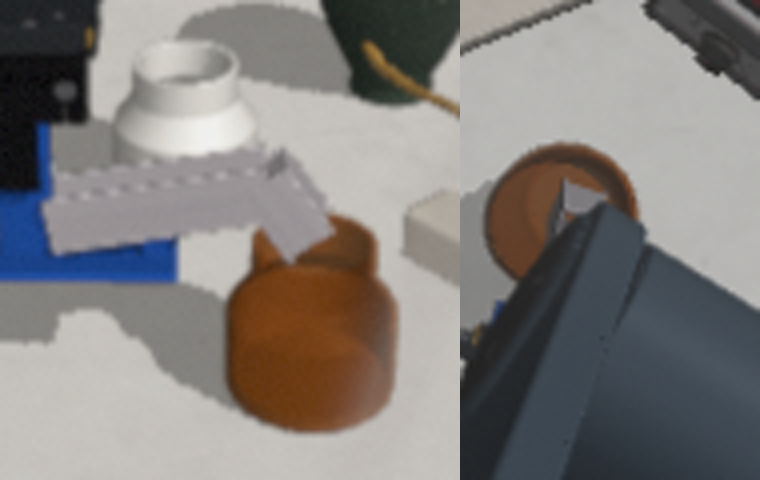

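The side view shows the spout inside the amber rim near its centre, lip around zoom (295,262), with no contact force. I go 2 mm deeper, then tip about the lip to 34°.

Scaled: 0.002 m is 0.4, -0.0575 m is -11.5, 34 degrees is 17.

>>> steer_hand:
  offsets:
    - [0,0,0.4,0,0,0,0]
    - [0,0,0.4,0,0,0,0]
    - [0,0,0.4,0,0,0,0]
    - [-0.58,0,-1.22,0,2,0,0]
    - [-1.28,0,-2.8,0,4,0,0]
    - [-2.08,0,-4.34,0,6,0,0]
    - [-2.98,0,-5.8,0,8,0,0]
    - [-3.98,0,-7.2,0,10,0,0]
    - [-5.08,0,-8.54,0,12,0,0]
    - [-6.28,0,-9.78,0,14,0,0]
    - [-7.54,0,-10.94,0,16,0,0]
    - [-8.2,0,-11.5,0,17,0,0]
    - [-8.2,0,-11.5,0,17,0,0]
    - [-8.2,0,-11.5,0,17,0,0]
    - [-8.2,0,-11.5,0,17,0,0]
    - [-8.2,0,-11.5,0,17,0,0]
    - [-8.2,0,-11.5,0,17,0,0]
    - [-8.2,0,-11.5,0,17,0,0]
    - [-8.2,0,-11.5,0,17,0,0]
    - [-8.2,0,-11.5,0,17,0,0]

```text
time_s: 10.45
position: [0.4948, -0.1657, 0.1651]
tcp_rot: [[-0.787, 0.315, -0.531], [0.261, 0.949, 0.176], [0.559, -0.0, -0.829]]
force: [-0.8, -0.6, -1.3]
opening: 0.183
grasp_force: 29.9
```

>>> steer_hand:
  offsets:
    - [0,0,0,0,0,0,0]
    - [0,0,0,0,0,0,0]
    - [0,0,0,0,0,0,0]
    - [0,0,0,0,0,0,0]
    - [0,0,0,0,0,0,0]
    - [0,0,0,0,0,0,0]
    - [0,0,0,0,0,0,0]
    - [0,0,0,0,0,0,0]
    - [0,0,0,0,0,0,0]
    - [0,0,0,0,0,0,0]

```text
time_s: 11.45
position: [0.4948, -0.1657, 0.1651]
tcp_rot: [[-0.787, 0.315, -0.531], [0.261, 0.949, 0.176], [0.559, 0.0, -0.829]]
force: [-0.6, -0.1, -1.8]
opening: 0.181
grasp_force: 29.9
```

Run:
```python
from h import *
from rig import bot
s=bot.read_state();R=np.array(s["tcp_rot"]);print("lip",s["position"]+R@[-.1178,0,.0374],"tilt",np.degrees(np.arcsin(R[2,0])))
c=bot.capture("side");c2=bot.capture("top")
a=cv2.resize(c["color"][170:310,240:365,::-1],None,fx=3.5,fy=3.5,interpolation=2)
b=cv2.resize(c2["color"][130:270,320:415,::-1],None,fx=3.5,fy=3.5,interpolation=2)
cv2.imwrite("pics/l5.png",np.hstack([a,b])[:, :800])
```

```text
lip [ 0.56766607 -0.18987034  0.06817896] tilt 34.001982880982155
```

View pics/l5.png

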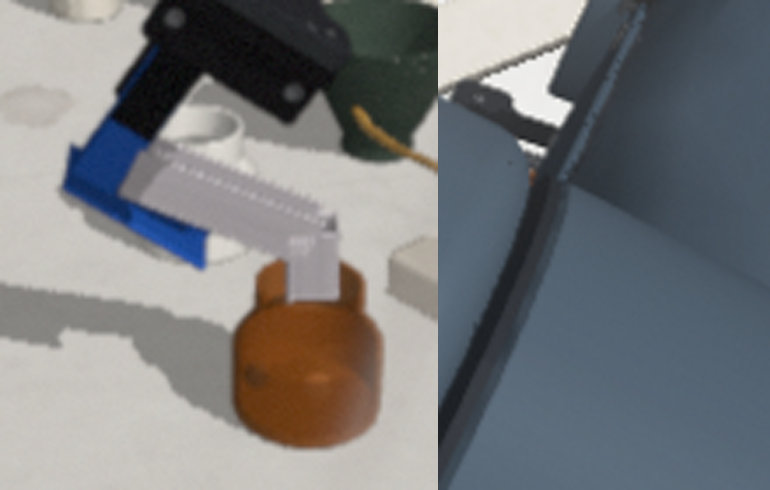

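The side view shows the spout in the mouth and a dark ball at zoom (255,375) inside the amber glass. The second isn't clear, and I've used all ten pictures. I tip a little further, wait, then check by image differences.

Scaled: -0.0121 m is -2.42, -0.006 m is -1.2, 6 degrees is 3.

>>> steer_hand:
  offsets:
    - [-0.44,0,-1.2,0,1.5,0,0]
    - [-0.92,0,-2.42,0,3,0,0]
    - [-0.92,0,-2.42,0,3,0,0]
    - [-0.92,0,-2.42,0,3,0,0]
    - [-0.92,0,-2.42,0,3,0,0]
    - [-0.92,0,-2.42,0,3,0,0]
    - [-0.92,0,-2.42,0,3,0,0]
    - [-0.92,0,-2.42,0,3,0,0]
    - [-0.92,0,-2.42,0,3,0,0]
    - [-0.92,0,-2.42,0,3,0,0]
    - [-0.92,0,-2.42,0,3,0,0]
    - [-0.92,0,-2.42,0,3,0,0]

```text
time_s: 12.75
position: [0.5049, -0.1691, 0.1725]
tcp_rot: [[-0.727, 0.314, -0.61], [0.241, 0.949, 0.202], [0.643, -0.0, -0.766]]
force: [-0.6, -0.6, -1.8]
opening: 0.183
grasp_force: 29.9
```

Run:
```python
from h import *
from rig import bot
c=bot.capture("side");np.savez("side5.npz",**c)
a=cam("side4")["color"].astype(int);b=c["color"].astype(int)
g=np.abs(b-a).sum(2)[258:300,304:352].astype(np.uint8)
m=(g>25).astype(np.uint8);n,l,st,ce=cv2.connectedComponentsWithStats(m)
for i in range(1,n):
    if st[i,4]>3: print(st[i],ce[i]+[304,258],onz(cam("side5"),ce[i]+[304,258],.012))
for y in range(262,298,1): print(y,''.join('%3d'%min(v,99) for v in np.abs(b-a).sum(2)[y,306:350]))
```

```text
[ 6 16  5  6 21] [311.66666667 276.52380952] [ 0.55357623 -0.17565299  0.012     ]
[23 18  7  8 38] [330.36842105 278.92105263] [ 0.58311412 -0.19252437  0.012     ]
262  17 10 12 14  4  8  8 13 12 11  4 11  7 11 11  9  5  3  8  6  6  3  6  5 14  8  8  7  6 15 10 10  4  5  9  3  3  4  0  9 12 11 11 13
263  14 13  9 15  5  5  7  6  6  5  7  7  4  6  8  1  5  3  5 12  4  7 14 14 11  7  6  9  6  3  4  5  6  6  4  2 19  4  2  3  1  9 15 12
264   1  2  3 12  8 14  6  4 10 10  7 14  5  6  2 14  7  3  8  9  5  5  6 10  6  9  7  6  4  3  3  5  7 11 10  7  7  2  5  7  4 16 14  9
265   8  4 13 13 12  5  9  8  6 17  4 13  8  5  7 12 14 16  6  8  6 12  1  4  7  3 15 19  7  6 14 17  4  6  5  4 11  2  5  4  4  4  6 12
266   6  7  7  4 12  3  5  5  7 13  2  8  6 10  4 12  3 17  7  6  8  4  3 11  9  6  6  1  5  6  9  4  5  8  8  6 10  5  0  3  4  9  8 11
267   2  3  2  4  7 11  8  5  4  8 14  6  7  8 12  7  8  6 1
[... 3486 characters left out ...]
  8 16 10 15 15
293  10 17 10 16 10 11  4 10 13  3  3  5 11  3  0  9  8  6 15  5  3  1  7 13  8  5  7 11  7  5  6  8  8  6  7  6 13  4 15  8 13 17 11  9
294  12 17 13 19 14 12 11  7  5  9  7 12  3  5 12  7  4  4  2  5  2  7  6  2  3 10 12 15  5  4  4  4  8 12  3  5  9 12  6 15 13 15 14 17
295  12 16 11 15 12 13 18 14  9  5  8  2  3  4  4  7 14 15  6  3  4 12 18 14 12 15 13 17  2  9  5  5 10 14 10  8  6 16 13 17 17 11 17 12
296  10 11 20 14 17  9 14 15 12 19  9  7  5 13  9  4  5  6  8  4  3  7  2  7  3  3  8  5  8  6  7  4 10 16 17 12 18  9 16 17 18 15 10 18
297  17 11  8 21 18  7 15 18  7 17  7 14 11  8  6  5  2 16 19 10  3  8  6 14  6  8  9  6 10 10 10 11 11 16 12 14 21 19 14 18 16 15 16 23
```

The difference image shows exactly two ball-sized blobs inside the amber bottle, at (312,276) and (330,279), and the bottle's edges haven't changed. I lift straight out, then level.

Scaled: -0.0536 m is -10.72, 0.045 m is 9.

>>> steer_hand:
  offsets:
    - [1.28,0,-1.54,0,0,0,0]
    - [3.22,0,-3.84,0,0,0,0]
    - [5.14,0,-6.12,0,0,0,0]
    - [7.08,0,-8.42,0,0,0,0]
    - [9,0,-10.72,0,0,0,0]
    - [9,0,-10.72,0,0,0,0]
    - [9,0,-10.72,0,0,0,0]

```text
time_s: 13.5
position: [0.505, -0.1691, 0.243]
tcp_rot: [[-0.728, 0.314, -0.609], [0.241, 0.949, 0.202], [0.642, -0.0, -0.767]]
force: [0.7, 0.4, -1.5]
opening: 0.18
grasp_force: 29.9
```

```bash
python3 go.py .47 -.05 .18 -5 0; python3 go.py .4804 .1869 .16 4.6 0
```

```text
t 13.5 delta [0.0138 0.1021 0.0936] [  4.63 -39.73 -12.79]
t 13.5 delta [0.0506 0.3302 0.1504] [  7.98 -39.37 -21.99]
```

>>> steer_hand:
  offsets:
    - [0,0,0,0,-4,0,0]
    - [0,0,0,0,-8,0,0]
    - [0,0,0,0,-12,0,0]
    - [0,0,0,0,-16,0,0]
    - [0,0,0,0,-20,0,0]
    - [0,0,0,0,-20,0,0]
    - [0,0,0,0,-20,0,0]

```text
time_s: 14.2
position: [0.5044, -0.169, 0.2425]
tcp_rot: [[-0.949, 0.315, -0.003], [0.315, 0.949, 0.001], [0.003, 0.0, -1.0]]
force: [0.9, 0.3, -1.8]
opening: 0.18
grasp_force: 29.9
```

```bash
python3 go.py .4804 .1869 .16 4.6 0
```

```text
t 14.2 delta [0.1346 0.3302 0.0829] [  0.04  -0.16 -22.95]
```

Scaled: 0.083 m is 16.6, 0.3302 m is 66.04, -16 degrees is -8.

>>> steer_hand:
  offsets:
    - [2,4,0,0,0,-0.75,0]
    - [4,10,0,0,-0.1,-1.75,0]
    - [6.8,16,0,0,-0.1,-3,0]
    - [9.2,22,0,0,-0.1,-4,0]
    - [11.6,28,0,0,-0.1,-5,0]
    - [14,34,0,0,-0.1,-6,0]
    - [16.4,40,0,0,-0.1,-7,0]
    - [18.8,46,0,0,-0.1,-8,0]
    - [21.2,52,0,0,-0.1,-9,0]
    - [23.2,57,2,0,-0.1,-10,0]
    - [25.2,62,6,0,-0.1,-11,0]
    - [26.4,64.8,10,0,-0.1,-11.45,0]
    - [26.92,66.04,14,0,-0.1,-11.45,0]
    - [26.92,66.04,16.6,0,-0.1,-11.45,0]
    - [26.92,66.04,16.6,0,-0.1,-11.45,0]
    - [26.92,66.04,16.6,0,-0.1,-11.45,0]

```text
time_s: 15.8
position: [0.4825, 0.187, 0.1589]
tcp_rot: [[-0.997, -0.08, 0.002], [-0.08, 0.997, -0.001], [-0.002, -0.001, -1.0]]
force: [0.4, 0.4, -0.9]
opening: 0.183
grasp_force: 29.9
```

```bash
python3 go.py .4804 .1869 .0425 4.6 0
```

```text
t 15.8 delta [0.0024 0.0002 0.1164] [-0.06  0.13 -0.02]
```

Scaled: 0.117 m is 23.4, 0.116 m is 23.2, 0.1 degrees is 0.05.

>>> steer_hand:
  offsets:
    - [0.4,0,4,0,0.05,0,0]
    - [0.4,0,9,0,0.05,0,0]
    - [0.4,0,14,0,0.05,0,0]
    - [0.4,0,18,0,0.05,0,0]
    - [0.4,0,20.6,0,0.05,0,0]
    - [0.4,0,22,0,0.05,0,0]
    - [0.4,0,22.8,0,0.05,0,0]
    - [0.4,0,23.2,0,0.05,0,0]
    - [0.4,0,23.4,0,0.05,0,0]
    - [0.4,0,23.4,0,0.05,0,0]
    - [0.4,0,23.4,0,0.05,0,0]

```text
time_s: 16.9
position: [0.4797, 0.1866, 0.043]
tcp_rot: [[-0.997, -0.08, 0.003], [-0.08, 0.997, -0.0], [-0.003, -0.001, -1.0]]
force: [-0.5, -0.3, -0.5]
opening: 0.181
grasp_force: 29.9
```

```bash
python3 go.py .4804 .1869 .0414 4.6 0
```

```text
t 16.9 delta [-0.0007  0.0003  0.0016] [-0.04  0.15 -0.03]
```

Scaled: 0.002 m is 0.4, 0.0016 m is 0.32, 0.15 degrees is 0.075.

>>> steer_hand:
  offsets:
    - [0,0,0.2,0,0.075,0,0]
    - [0,0,0.32,0,0.075,0,0]
    - [0,0,0.4,0,0.075,0,0]
    - [0,0,0.4,0,0.075,0,0]
    - [0,0,0.4,0,0.075,0,0]

```text
time_s: 17.4
position: [0.4796, 0.1865, 0.0415]
tcp_rot: [[-0.997, -0.08, 0.0], [-0.08, 0.997, -0.001], [0.0, -0.001, -1.0]]
force: [-0.2, -0.4, 7.1]
opening: 0.184
grasp_force: 29.9
```

Contact is 7 N, so the foot is on the bench. I open and retreat upward.

>>> steer_hand:
  offsets:
    - [0,0,0,0,0,0,0.3]
    - [0,0,0,0,0,0,0.5]
    - [0,0,0,0,0,0,0.7]
    - [0,0,0,0,0,0,0.9]
    - [0,0,0,0,0,0,0.9]
    - [0,0,0,0,0,0,0.9]
    - [0,0,0,0,0,0,0.9]
    - [0,0,0,0,0,0,0.9]
    - [0,0,0,0,0,0,0.9]
    - [0,0,-2,0,0,0,0.9]
    - [0,0,-6,0,0,0,0.9]
    - [0,0,-12,0,0,0,0.9]
    - [0,0,-20,0,0,0,0.9]
    - [0,0,-28,0,0,0,0.9]
    - [12,0,-34,0,0,0,0.9]
    - [12,10,-36,0,0,0,0.9]
    - [12,16,-36,0,0,0,0.9]
    - [12,16,-36,0,0,0,0.9]

```text
time_s: 19.2
position: [0.4129, 0.2647, 0.2225]
tcp_rot: [[-0.996, -0.084, 0.003], [-0.084, 0.996, 0.002], [-0.003, 0.002, -1.0]]
force: [0.2, -0.6, -0.6]
opening: 0.899
grasp_force: 0.0
```

Run:
```python
from h import *
from rig import bot
c=bot.capture("side");c0=cam("side")
h=lambda im,lo,hi,b:(lambda k:(k,))(cv2.boundingRect(cv2.inRange(cv2.cvtColor(im[b[1]:b[3],b[0]:b[2]],cv2.COLOR_RGB2HSV),lo,hi)))
for im in(c0["color"],c["color"]): print("blue",h(im,(105,130,40),(130,255,255),(215,160,275,215)),"amber",h(im,(0,120,30),(20,255,255),(295,235,360,305)))
d=(np.abs(c["color"].astype(int)-c0["color"]).sum(2)>40).astype(np.uint8)
n,l,st,ce=cv2.connectedComponentsWithStats(d[150:,150:].copy())
print([(st[i].tolist(),(ce[i]+150).round().tolist()) for i in range(1,n) if st[i,4]>6])
```

```text
blue ((14, 12, 34, 36),) amber ((12, 8, 40, 55),)
blue ((13, 13, 34, 35),) amber ((12, 8, 39, 55),)
[([0, 23, 5, 3, 14], [152.0, 174.0]), ([88, 24, 2, 6, 11], [238.0, 177.0]), ([122, 33, 5, 7, 23], [274.0, 186.0]), ([178, 126, 6, 4, 14], [331.0, 277.0])]
```

The scoop stands where it stood before and the bottle hasn't moved. Nothing new shows on the bench. Handing in.

```bash
python3 -c "
from rig import bot
print(bot.hand_in())"
```

```text
the job is handed in; nothing more can be done
None
```

Handed in after about 19 s, with no verdict returned: image differences showed both balls inside the amber bottle, the bottle unmoved, the empty scoop upright on its foot at its original spot, and no ball on the bench.

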